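Unhook the tea infuser and seat it in the mug

TASK

Get the blue mug on the round tray ready for tea: take the steel tea infuser off its hook stand by its wire handle, lifting it over the hook's upturned tip before you draw it away and never pulling it against the hook, then lower it gently into the mug until its wide rim sits level on the mug's lip. Let go, leave the mug standing upright about where it is, and do not disturb the other things.

Things in the scene. Friction and masses are not known exactly. Their poses are not given: they have to be found in the camera images.
- hook_stand: dark steel hook stand, does not move; origin on the worktop under the hook. Round foot 136 mm, 7 mm rod all in the stand's x-z plane: post 92 mm to +x, arm 338 mm up that comes forward over the hook and drops as a vertical shank at x = +12 mm. Shank, tip and arm leave no room for a vertical gripper over the handle; both sides of the plane (+y, -y) are free for a gripper leaning out sideways
- hook_trough (a point): lowest point of the hook's inner curve, 220 mm above the worktop, where the infuser's handle hangs. Axes as the stand's: z up, +x to the shank and post, the hook opens to -x, that is towards the robot and somewhat to its left (turned 0.1 to 0.75 rad)
- hook_tip (a point): top of the small ball (11 mm) ending the hook's upturned tip: 36 mm higher than hook_trough and 15 mm to its -x side. The handle's wire has to rise more than 36 mm, then go to -x past this ball; nothing is above the wire for the first 90 mm of lift
- infuser_mid (a point): middle of the loose steel tea infuser (80 to 170 g), on its axis (z), 72.5 mm above its underside. Cup 49 mm across at the bottom, 59 mm at the top, 56 mm deep; flat rim 110 mm across, underside 16.5 mm below this point. Rigid 5 mm wire handle: arch in its own y-z plane, vertical legs at y = -32 and +32 mm, round top. It hangs upright, its axes about parallel to the stand's
- infuser_grip_r (a point): centre of the green sleeve on the infuser's -y handle leg (right as seen from the robot), to hold it by: sleeve 10 mm (x) by 11 mm (y) by 36 mm high, 32 mm from the infuser's axis, 22.5 mm above infuser_mid; axes as the infuser's
- infuser_grip_l (a point): the like on the +y leg (left as seen from the robot). Either sleeve may be held
- infuser_seat (a point): centre of the underside of the infuser's wide rim, on its axis, 56 mm above the underside of the cup
- infuser_top (a point): middle of the wire at the top of the infuser's handle, 143 mm above the underside of the cup; as found it lies in the hook, 2.5 mm above hook_trough
- mug_mouth (a point): centre of the mouth of the empty blue mug, level with its lip, 90 mm above its underside; z up. Loose, 0.28 kg, 86 mm across outside, bore 78 mm at the lip, handle on the mug's +y side (out to about 80 mm from this axis). It stands upright on the tray, whose floor is 9 mm above the worktop
- tray: round wooden tray, 248 mm across, 16 mm high at the edge, does not move; origin under its centre. The mug, the honey jar and the teaspoon stand on it; mug and jar may be either way round
- honey: honey jar with white lid, 60 mm across, 99 mm high, loose bystander on the tray; origin at the centre of its underside
- spoon: steel teaspoon, 130 mm long, loose bystander on the tray; origin at its middle, underside
- timer: green and cream kitchen timer, 69 mm across, 68 mm high, loose bystander on the worktop; origin at the centre of its underside
- sugar: cream sugar canister, 97 mm across, 130 mm high, loose bystander; origin at the centre of its underside
- lemon: lemon lying on the chopping board, loose bystander; origin at its underside
- garlic: garlic bulb on the chopping board, loose bystander; origin at its underside
Things that resemble listed ones, but are neither listed nor needed, are in the scene too. What is shaped like the part that bears infuser_mid but brown is not meant.

How it is judged:
By the outcome, as a careful person would: the job done as asked, in the order asked, and still so for the second after the job is handed in, with the robot touching nothing.
It also fails if it takes over 51 s, if anything falls off the work surface, if the arm or the gripper's body presses on something with over 40 N, if the wrist force passes 120 N, or if a joint passes its speed limit or range.

ROBOT

A 6-joint arm with a two-finger parallel gripper is mounted at the origin on a cart in front of the work surface, level with it; the furniture and walls round the work are solid. World frame = base frame: x ahead of the robot, y to its left, z up, the work surface at z = 0. Lengths are in mm, angles in rad, forces in N, time in s.
With the tool pointing down it reaches from about 350 to 975 mm from the base axis. Payload 7.1 kg.
Tool frame: the origin (TCP) lies at the very end of the fingers, on their centre line; the grasp point (between the pads) lies 19 mm behind it; z points along the fingers, y is the line along which they close (so a half turn about z gives the same grasp; the last joint's range is limited). The gripper opens to 88 mm and grips with 3 to 60 N. Pads are 20 mm wide; open, the fingers measure 115 mm over their backs; the gripper's body (75 mm by 178 mm) begins 61 mm behind the grasp point.
Start: joints at [-1.202, 0.423, 1.63, -0, 1.089, -0.019], TCP at [236.361, -578.566, 222.675] pointing down, gripper open.
Joint ranges: [-3, 3], [-0.9, 2.11], [0.09, 2.58], [-1.31, 4.45], [0.11, 2.69], [-2.54, 2.54]. Speed limits (rad/s): [2.39, 2.39, 3.01, 3.14, 3.14, 3.14].

INTERFACE

Orientations are given as a unit quaternion [w, x, y, z].
In Python, from workcell import ctrl, imaging, spotter gives the robot as it stands.
- The arm moves only by the tool arm_command, never from a script. Its argument "rows" is a list of rows, each a list of 4 numbers: the shift along the tool's x, y, z in cm, then the turn about the tool's z in degrees. In form: [[x, y, z, spin], ...]. A call has 1 to 20 rows; each row shifts and turns the commanded pose from where the row before left it, along the tool's axes as they then stand; what a row does not reach is not made up. A row lasts 1/12 s, in which the tool goes at most 41.7 mm and 7.16 degrees, less where a joint would pass 70% of its speed; a pose out of reach is approached as far as the arm can. A call with a gripper value outside its range is refused whole. "fingers" is the opening, from -1 (shut) to 1 (fully open), set as the call begins (left out, the last holds). The fingers move at their own pace and stop on an object; "newtons" is the grip in N (left out, the last holds). Time passes only in rows, so rows that do not move let the fingers close. It gives the time, the measured TCP pose, the force, the opening and the grip force at its end, in the units of the state.
- ctrl.get_state(): the state, without advancing time (a new reading comes with each control period).
- imaging.camera(name): name is "scene" or "top"; returns the picture (384x512x3 uint8, red, green, blue); there is no depth.
- imaging.get_calibration(name): a dict with "fx", "fy", "cx", "cy" (pixels), "k1" (the pictures are not rectified: a ray, as slopes to the right and down, at radius r is drawn at 1 + k1 r^2 times it, then the intrinsics apply), "position" and "rotation" of the camera in the world. Camera axes: x right, y down, z forward; pixel columns grow to the right and rows downward; lengths in mm; the calibration is good to about 2 mm. A picture is of the moment at which its call begins. get_calibration takes no time and is no camera call.
- ctrl.hand_in(): hands the job in; it is judged then, once.
Trained networks look in the newest picture that a camera, given by its name, has taken for a name from the list of things; names that differ only in an ending like _2 or _b are one class to them, and where a whole thing is asked for, a point or a joint stands for the part that bears it (a point fixed in the world has none). Each returns a list of dicts, best first, with "score" (0 to 1); they miss things now and then, are a little off and sometimes report something else, mostly with a low value. They report only what shows in the picture. A call takes as long as a camera call. They do not tell look-alikes from the thing itself.
- spotter.look_for(thing, camera): "location" ([column, row] as shares, 0 to 1, of the picture: columns of its width, rows of its height, amid what is visible of it).
- spotter.trace(thing, camera): "pixels" (384x512 bool, what is visible of it) and "location" ([column, row] as shares, 0 to 1, of the picture: columns of its width, rows of its height, amid what is visible of it).
- spotter.tip_of(thing, camera): "location" ([column, row] as shares, 0 to 1, of the picture: columns of its width, rows of its height: a listed point, or the origin of a listed thing).
The state is a dict: "t": time; "joints": joint angles; "qvel": joint speeds; "effort": joint torques, N m; "eef_pos": TCP position; "ee_rot": TCP orientation; "ft_force": force on the tool from outside, world axes, zero at the start; "wrist_torque": the same for the moment, N m; "finger_gap": opening from 0.0 (shut) to 1.0 (fully open); "gripper_force": force on a finger pad.
Only numpy, scipy, OpenCV 4.12 (cv2) and the standard library are available. Lean on these libraries where they do the work, as an engineer would, in place of code of your own. Each camera call takes 0.05 s, during which the arm holds its last target. There are 200 camera calls.

## Working session

There is one attempt and no reset: what is moved stays moved. The work goes in short steps, Python scripts to look and compute and a tool call to move; the robot and the scene stay as the last step left them, time stands still between calls to the robot, and variables do not carry over. Pictures are saved under pics/ and viewed, at most 10 in all, crops included, and the job is handed in when it is done.

Besides the shell and the picture viewer there is one more tool, called after "Request:" as name([rows], argument=value, ...), one row to a line, values as JSON. arm_command: Moves the arm, as the interface text tells. Its arguments: {"type":"object","properties":{"rows":{"type":"array","items":{"type":"array","items":{"type":"number"}}},"fingers":{"type":"number"},"newtons":{"type":"number"}},"required":["rows"]}

```bash
mkdir -p pics; ls
cat > h.py <<'E'
import numpy as np, cv2
from scipy.spatial.transform import Rotation as R
from workcell import ctrl, imaging, spotter
def cal(n):
    c=imaging.get_calibration(n); r=np.array(c["rotation"],float)
    if r.shape==(4,): r=R.from_quat(r[[1,2,3,0]]).as_matrix()
    return c,r,np.array(c["position"],float)
def ray(n,loc):
    c,r,p=cal(n); u=(loc[0]*512-c["cx"])/c["fx"]; v=(loc[1]*384-c["cy"])/c["fy"]
    d=np.array([u,v]); s=d.copy()
    for _ in range(20): s=d/(1+c["k1"]*(s@s))
    w=r@np.array([s[0],s[1],1]); return p,w/np.linalg.norm(w)
def atz(n,loc,z):
    p,d=ray(n,loc); return p+d*(z-p[2])/d[2]
def tri(rs):
    A=sum(np.eye(3)-np.outer(d,d) for p,d in rs); b=sum((np.eye(3)-np.outer(d,d))@p for p,d in rs)
    x=np.linalg.solve(A,b); return x,[np.linalg.norm((np.eye(3)-np.outer(d,d))@(x-p)) for p,d in rs]
def proj(n,X):
    c,r,p=cal(n); q=r.T@(np.array(X)-p); s=q[:2]/q[2]; s=s*(1+c["k1"]*(s@s)); return s*[c["fx"],c["fy"]]+[c["cx"],c["cy"]]
E
python3 - <<'E'
from h import *
np.set_printoptions(precision=3,suppress=True)
for n in("scene","top"):
    im=imaging.camera(n); cv2.imwrite(f"pics/{n}0.png",im[:,:,::-1].repeat(1,0)); print(n,imaging.get_calibration(n))
things=["hook_trough","hook_tip","infuser_mid","infuser_grip_r","infuser_grip_l","infuser_seat","infuser_top","mug_mouth","hook_stand","tray","honey","spoon","timer","sugar","lemon"]
for t in things:
    o=[]
    for n in("scene","top"):
        l=spotter.tip_of(t,n); o.append(l)
        print(t,n,[(np.round(np.array(x["location"])*[512,384],1).tolist(),round(x["score"],2)) for x in l[:3]])
    if o[0] and o[1]:
        x,e=tri([ray("scene",o[0][0]["location"]),ray("top",o[1][0]["location"])]); print("   ",x,np.round(e,1))
print(ctrl.get_state())
E
```

```text
pics
scene {'fx': 469.1379058777897, 'fy': 469.1379058777897, 'cx': 253.67025479446244, 'cy': 192.22958655409786, 'k1': 0.012446319778292338, 'position': array([  -45.124, -1170.776,  1604.703]), 'rotation': array([-0.342,  0.909, -0.223,  0.086])}
top {'fx': 448.2024136422681, 'fy': 448.2024136422681, 'cx': 259.62350189357846, 'cy': 191.55335116436942, 'k1': -0.14468592626088403, 'position': array([-600.936, -169.492, 1602.414]), 'rotation': array([-0.249,  0.692, -0.641,  0.22 ])}
hook_trough scene [([219.9, 160.9], 0.82)]
hook_trough top [([215.3, 194.3], 0.51), ([211.5, 193.3], 0.29), ([219.7, 204.9], 0.24)]
    [474.502 114.474 225.758] [1. 1.]
hook_tip scene [([214.7, 153.4], 0.68)]
hook_tip top [([209.4, 192.2], 0.61)]
    [460.537 133.076 257.157] [2.6 2.6]
infuser_mid scene [([220.3, 171.2], 0.88), ([193.9, 165.2], 0.79)]
infuser_mid top [([214.0, 206.3], 0.63), ([173.1, 225.8], 0.58)]
    [477.225 128.507 146.443] [3.7 3.7]
infuser_grip_r scene [([202.2, 158.7], 0.84), ([218.2, 175.0], 0.83), ([218.9, 159.5], 0.66)]
infuser_grip_r top [([170.8, 228.0], 0.89), ([219.3, 205.8
[... 1525 characters left out ...]
sugar top [([210.5, 194.0], 0.75), ([141.0, 224.3], 0.66)]
    [357.434  99.32  365.865] [5.8 5.8]
lemon scene [([302.3, 316.4], 0.76)]
lemon top [([377.2, 232.7], 0.55), ([209.9, 192.7], 0.53)]
    [ 480.585 -558.04    15.984] [3.2 3.2]
{'t': 1.6, 'joints': array([-1.202,  0.423,  1.63 , -0.   ,  1.089, -0.019]), 'qvel': array([ 0.   , -0.001, -0.002,  0.002,  0.002,  0.   ]), 'effort': array([  0.   , -54.457, -27.404,   0.064,   0.017,  -0.   ]), 'eef_pos': array([ 236.358, -578.582,  222.682]), 'ee_rot': array([0.   , 0.981, 0.193, 0.   ]), 'ft_force': array([ 0.023,  0.099, -0.445]), 'wrist_torque': array([ 0.007, -0.027,  0.024]), 'gripper_force': 0.0, 'finger_gap': 0.9971373523334198}
```

Run:
```python
import cv2,numpy as np
a=cv2.imread("pics/scene0.png")[100:300,150:350]; b=cv2.imread("pics/top0.png")[140:280,120:360]
cv2.imwrite("pics/a.png",cv2.resize(a,(600,600),interpolation=3)); cv2.imwrite("pics/b.png",cv2.resize(b,(800,467),interpolation=3))
```

```text
(no output)
```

View pics/a.png

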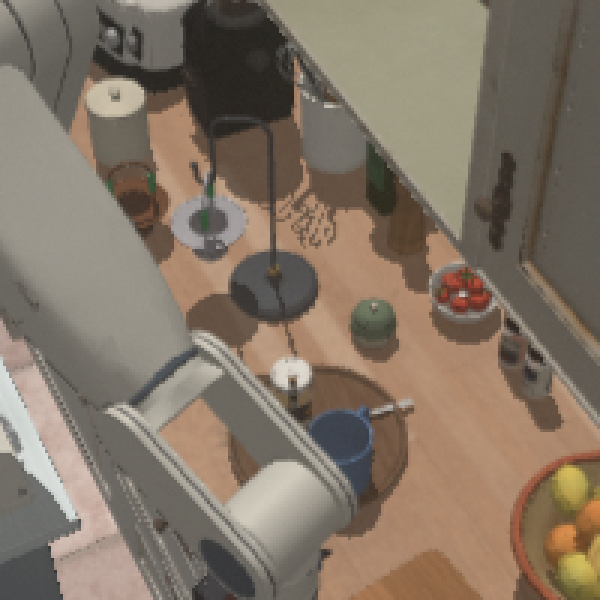

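View pics/b.png

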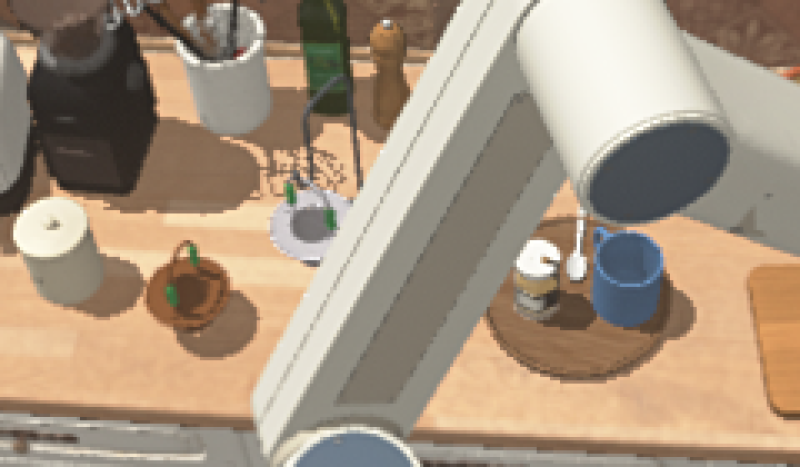

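```bash
cat > fit.py <<'E'
from h import *
from scipy.optimize import least_squares
np.set_printoptions(precision=3,suppress=True)
L={"trough":(0,0,220),"tip":(-15,0,256),"mid":(0,0,152),"seat":(0,0,135.5),"top":(0,0,222.5),"gr":(0,-32,174.5),"gl":(0,32,174.5),"foot":(92,0,10)}
obs=[("scene","trough",219.9,160.9),("top","trough",213,194),("scene","tip",214.7,153.4),("top","tip",209.4,192.2),
("scene","mid",220.3,171.2),("top","mid",214,206.3),("scene","seat",219,172.1),("top","seat",214.4,210.2),("scene","top",217,156),("top","top",211,194.7),
("scene","gr",218.2,175),("top","gr",219.3,205.8),("scene","gl",218.9,159.8),("top","gl",208,196.5),("scene","foot",241.7,190.7)]
def W(p,l):
    c,s=np.cos(p[2]),np.sin(p[2]); x,y,z=L[l]; return np.array([p[0]+c*x-s*y,p[1]+s*x+c*y,z])
f=lambda p:np.concatenate([proj(n,W(p,l))-[u,v] for n,l,u,v in obs])
r=least_squares(f,[475,120,-.4],loss="soft_l1")
print(r.x); print([(o[0][0]+o[1],np.round(e,1).tolist()) for o,e in zip(obs,f(r.x).reshape(-1,2))])
for l in L: print(l,W(r.x,l))
E
python3 fit.py
python3 - <<'E'
from h import *
for n,u,v in [("scene",265.1,241.9),("scene",263.7,245.5),("top",310.4,218.4),("top",309,217.5)]: print(n,atz(n,(u/512,v/384),99))
for n,u,v in [("scene",248.8,236.4),("top",282.3,231.3)]: print(n,atz(n,(u/512,v/384),9))
print(atz("top",(281.5/512,216/384),105),atz("scene",(247/512,225/384),105))
E
```

```text
[474.281 127.789  -0.463]
[('strough', [-1.4, -0.8]), ('ttrough', [-1.0, 0.8]), ('stip', [-0.3, 0.5]), ('ttip', [-0.5, -0.5]), ('smid', [-1.0, 0.2]), ('tmid', [-0.3, -1.1]), ('sseat', [0.5, 1.9]), ('tseat', [-0.4, -2.6]), ('stop', [1.4, 3.7]), ('ttop', [0.9, -0.3]), ('sgr', [0.6, -1.8]), ('tgr', [0.4, -0.7]), ('sgl', [0.4, 2.6]), ('tgl', [-1.3, 2.1]), ('sfoot', [-0.4, 2.3])]
trough [474.281 127.789 220.   ]
tip [460.86  134.488 256.   ]
mid [474.281 127.789 152.   ]
seat [474.281 127.789 135.5  ]
top [474.281 127.789 222.5  ]
gr [459.991  99.157 174.5  ]
gl [488.572 156.421 174.5  ]
foot [556.597  86.703  10.   ]
scene [ 491.63402914 -253.15574161   99.        ]
scene [ 478.68944511 -265.58358385   99.        ]
top [ 473.69705253 -268.1473254    99.        ]
top [ 477.84682126 -262.34314542   99.        ]
scene [ 476.65067536 -142.33724642    9.        ]
top [ 462.47941493 -155.39816758    9.        ]
[ 473.40930506 -149.20367767  105.        ] [ 464.51732525 -151.02300886  105.        ]
```

The rows carry no tilt command, so I'll test whether pushing past the reach limit leaves a persistent lean. First I'll lift and swing left, high up.

Request:
arm_command([
  [0,0,-3.8,-5.87],
  [0,0,-3.8,-5.87],
  [0,0,-3.8,-5.87],
  [0,0,-3.8,-5.87],
  [0,0,-3.8,-5.87],
  [0,0,-3.8,-5.87],
  [0,0,-3.8,-5.87],
], fingers=1)

```text
t: 2.18
eef_pos: [236.2, -578.1, 490.8]
ee_rot: [0.0, 0.85, 0.527, -0.0]
ft_force: [0.5, -1.1, 0.1]
finger_gap: 1.002
gripper_force: 0.0
```

Request:
arm_command([
  [4.09,-0.45,0,0],
  [4.09,-0.45,0,0],
  [4.09,-0.45,0,0],
  [4.09,-0.45,0,0],
  [4.09,-0.45,0,0],
  [4.09,-0.45,0,0],
  [4.09,-0.45,0,0],
  [4.09,-0.45,0,0],
  [4.09,-0.45,0,0],
  [4.09,-0.45,0,0],
  [4.09,-0.45,0,0],
  [4.09,-0.45,0,0],
  [4.09,-0.45,0,0],
  [4.09,-0.45,0,0],
  [4.09,-0.45,0,0],
])

```text
t: 3.43
eef_pos: [451.7, 2.0, 489.1]
ee_rot: [0.0, 0.851, 0.525, 0.0]
ft_force: [0.6, -0.9, -0.4]
finger_gap: 1.002
gripper_force: 0.0
```

Run:
```python
from h import *
a=imaging.camera("scene"); b=imaging.camera("top")
cv2.imwrite("pics/c.png",np.hstack([cv2.resize(a,(400,300)),cv2.resize(b,(400,300))])[:,:,::-1])
print(np.round(ctrl.get_state()["joints"],3))
```

```text
[-0.017 -0.058  1.627  0.002  1.573  0.442]
```

View pics/c.png

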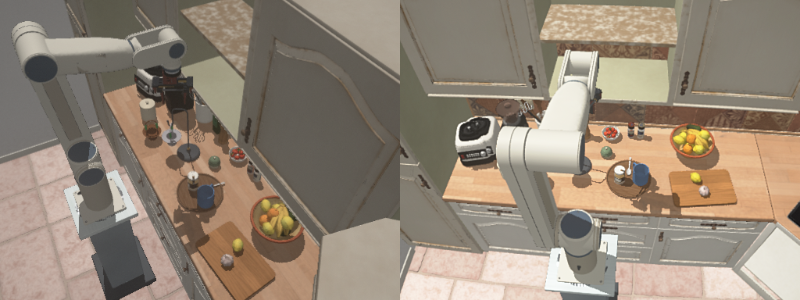

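Run:
```python
from h import *
for u,v,z in [(58,243,0),(70,150,0),(85,140,150),(105,150,150),(85,205,0)]: print(u,v,atz("top",(u/512,v/384),z))
```

```text
58 243 [331.99405763 814.68671437   0.        ]
70 150 [8.86635362e+02 9.58065615e+02 2.27373675e-13]
85 140 [815.90306738 800.39625508 150.        ]
105 150 [756.11726379 679.94401568 150.        ]
85 205 [544.94470063 757.26099547   0.        ]
```

Request:
arm_command([
  [2.3,-2.66,-1.34,0],
  [2.3,-2.66,-1.34,0],
  [2.3,-2.66,-1.34,0],
  [2.3,-2.66,-1.34,0],
  [2.3,-2.66,-1.34,0],
  [2.3,-2.66,-1.34,0],
  [2.3,-2.66,-1.34,0],
  [2.3,-2.66,-1.34,0],
  [2.3,-2.66,-1.34,0],
  [2.3,-2.66,-1.34,0],
  [2.3,-2.66,-1.34,0],
  [2.3,-2.66,-1.34,0],
  [2.3,-2.66,-1.34,0],
  [2.3,-2.66,-1.34,0],
  [2.3,-2.66,-1.34,0],
])

```text
t: 4.78
eef_pos: [249.7, 488.0, 690.5]
ee_rot: [0.0, 0.851, 0.525, 0.0]
ft_force: [0.2, -0.2, -0.1]
finger_gap: 1.002
gripper_force: 0.0
```

Request:
arm_command([
  [4,0,0,0],
  [4,0,0,0],
  [4,0,0,0],
  [4,0,0,0],
  [4,0,0,0],
])

```text
t: 5.2
eef_pos: [341.1, 666.0, 689.9]
ee_rot: [-0.0, 0.851, 0.524, 0.0]
ft_force: [0.2, 1.4, 1.4]
finger_gap: 1.0
gripper_force: 0.0
```

Request:
arm_command([
  [0,0,-4,0],
  [0,0,-4,0],
  [0,0,-4,0],
  [0,0,-4,0],
  [0,0,-4,0],
])

```text
t: 5.62
eef_pos: [312.1, 608.7, 808.2]
ee_rot: [-0.013, 0.851, 0.524, 0.022]
ft_force: [-0.3, 0.3, 1.2]
finger_gap: 1.003
gripper_force: 0.0
```

```bash
python3 -c "
from h import *
s=ctrl.get_state();print(s['joints'],s['ee_rot'],s['eef_pos'])"
```

```text
[1.07932567e+00 5.78443489e-01 8.71712924e-02 1.08811382e-03
 2.42518625e+00 1.54708852e+00] [-0.01308856  0.85123631  0.52416774  0.02176277] [312.10042823 608.74636642 808.17963117]
```

It does pick up a slight lean at the limit. I'll push on to see whether it grows.

Request:
arm_command([
  [4,0,0,0],
  [4,0,0,0],
  [4,0,0,0],
])

```text
t: 5.87
eef_pos: [343.0, 670.5, 761.3]
ee_rot: [-0.026, 0.85, 0.524, 0.043]
ft_force: [0.3, 0.8, -1.0]
finger_gap: 0.994
gripper_force: 0.0
```

Request:
arm_command([
  [0,0,-4,0],
  [0,0,-4,0],
  [0,0,-4,0],
  [0,0,-4,0],
])

```text
t: 6.2
eef_pos: [306.6, 599.3, 845.3]
ee_rot: [-0.04, 0.849, 0.523, 0.066]
ft_force: [0.3, 0.0, 1.3]
finger_gap: 0.999
gripper_force: 0.0
```

Request:
arm_command([
  [2.6,0,-3.2,0],
  [2.6,0,-3.2,0],
  [2.6,0,-3.2,0],
  [2.6,0,-3.2,0],
  [2.6,0,-3.2,0],
  [2.6,0,-3.2,0],
  [2.6,0,-3.2,0],
  [2.6,0,-3.2,0],
  [2.6,0,-3.2,0],
  [2.6,0,-3.2,0],
  [2.6,0,-3.2,0],
  [2.6,0,-3.2,0],
])

```text
t: 7.2
eef_pos: [289.2, 570.8, 942.0]
ee_rot: [-0.109, 0.832, 0.513, 0.179]
ft_force: [-0.7, -0.0, -0.2]
finger_gap: 0.996
gripper_force: 0.0
```

The lean is 24°, which is enough, and it leaves the body more than 20 mm clear of the hook plane. The arm is out of the cameras' way, so I'll refine the fit.

```bash
cat > fit2.py <<'E'
from h import *
from scipy.optimize import least_squares
np.set_printoptions(precision=3,suppress=True)
ims={n:imaging.camera(n) for n in("scene","top")}
p0=[474.3,127.8,-.463]
L={"hook_trough":(0,0,220),"hook_tip":(-15,0,256),"infuser_mid":(0,0,152),"infuser_seat":(0,0,135.5),"infuser_top":(0,0,222.5),"infuser_grip_r":(0,-32,174.5),"infuser_grip_l":(0,32,174.5)}
def W(p,l):
    c,s=np.cos(p[2]),np.sin(p[2]); x,y,z=L[l]; return np.array([p[0]+c*x-s*y,p[1]+s*x+c*y,z])
obs=[]
for l in L:
    for n in ims:
        q=proj(n,W(p0,l)); c=[np.array(d["location"])*[512,384] for d in spotter.tip_of(l,n)]
        c=[x for x in c if np.linalg.norm(x-q)<6]
        if c: x=min(c,key=lambda x:np.linalg.norm(x-q)); obs.append((n,l,*x))
f=lambda p:np.concatenate([proj(n,W(p,l))-[u,v] for n,l,u,v in obs])
r=least_squares(f,p0,loss="soft_l1"); print(r.x)
print([(o[0][0]+o[1],np.round(e,1).tolist()) for o,e in zip(obs,f(r.x).reshape(-1,2))])
for l in L: print(l,W(r.x,l))
ml=[(n,spotter.tip_of("mug_mouth",n)) for n in ims]
for n,l in ml:
    if l: print("mug",n,np.array(l[0]["location"])*[512,384],atz(n,l[0]["location"],99))
if all(l for n,l in ml): print(tri([ray(n,l[0]["location"]) for n,l in ml]))
s=ctrl.get_state(); q=s["ee_rot"]; M=R.from_quat(q[[1,2,3,0]]).as_matrix(); print(M)
a=cv2.resize(ims["scene"][130:195,180:250],(430,400),interpolation=cv2.INTER_CUBIC); b=cv2.resize(ims["top"][165:230,185:245],(369,400),interpolation=cv2.INTER_CUBIC)
cv2.imwrite("pics/d.png",np.hstack([a,b])[:,:,::-1])
E
python3 fit2.py
```

```text
[476.116 132.434  -0.674]
[('shook_trough', [0.5, 0.7]), ('thook_trough', [-1.9, 1.1]), ('shook_tip', [1.8, 1.1]), ('thook_tip', [1.0, 0.2]), ('sinfuser_mid', [-0.7, -1.6]), ('tinfuser_mid', [-1.7, -1.7]), ('sinfuser_seat', [-0.5, -1.0]), ('tinfuser_seat', [-1.8, -1.0]), ('sinfuser_top', [0.2, 2.6]), ('tinfuser_top', [-0.1, 4.7]), ('sinfuser_grip_r', [-0.1, 0.2]), ('tinfuser_grip_r', [1.0, 0.1]), ('sinfuser_grip_l', [1.4, -0.2]), ('tinfuser_grip_l', [0.4, 0.4])]
hook_trough [476.116 132.434 220.   ]
hook_tip [464.393 141.793 256.   ]
infuser_mid [476.116 132.434 152.   ]
infuser_seat [476.116 132.434 135.5  ]
infuser_top [476.116 132.434 222.5  ]
infuser_grip_r [456.151 107.426 174.5  ]
infuser_grip_l [496.081 157.442 174.5  ]
mug scene [265.216 243.494] [ 488.425 -260.001   99.   ]
mug top [311.808 215.194] [ 490.322 -273.769   99.   ]
(array([ 480.435, -271.789,  115.928]), [np.float64(2.1342416507668367), np.float64(2.1342416507667608)])
[[ 0.41   0.893  0.185]
 [ 0.816 -0.45   0.363]
 [ 0.408  0.002 -0.913]]
```

View pics/d.png

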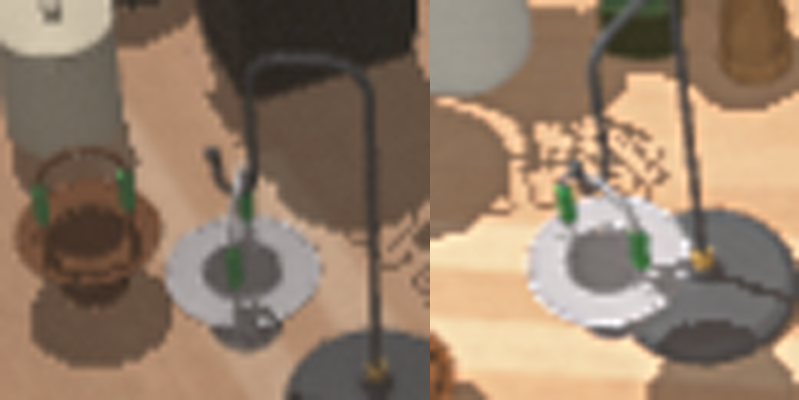

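```bash
cat > fit3.py <<'E'
from h import *
from scipy.optimize import least_squares
np.set_printoptions(precision=3,suppress=True)
L={"tip":(-15,0,251),"rim":(0,0,137),"gr":(0,-32,174.5),"gl":(0,32,174.5),"foot":(92,0,10)}
obs=[("scene","tip",214.7,155.2),("scene","gl",220,163.5),("scene","gr",218.1,173.6),("scene","rim",219.6,174.2),("scene","foot",241,190.2),
("top","tip",208.4,193),("top","gl",207.3,197.9),("top","gr",219,205.7),("top","rim",214.3,207.2),("top","foot",229.4,207.3)]
def W(p,l):
    c,s=np.cos(p[2]),np.sin(p[2]); x,y,z=L[l]; return np.array([p[0]+c*x-s*y,p[1]+s*x+c*y,z])
for sel in (obs,[o for o in obs if o[1] in("rim","gr","gl")],[o for o in obs if o[1] in("tip","foot")]):
    f=lambda p:np.concatenate([proj(n,W(p,l))-[u,v] for n,l,u,v in sel])
    r=least_squares(f,[475,130,-.5],loss="soft_l1"); print(r.x,W(r.x,"gr"))
    print([(o[0][0]+o[1],np.round(e,1).tolist()) for o,e in zip(sel,f(r.x).reshape(-1,2))])
for l in ("gr","gl","tip","foot"):
    a=[ray(o[0],(o[2]/512,o[3]/384)) for o in obs if o[1]==l]; print(l,tri(a))
E
python3 fit3.py
```

```text
[474.399 127.265  -0.483] [459.525  98.932 174.5  ]
[('stip', [-0.2, -0.4]), ('sgl', [-0.5, -1.1]), ('sgr', [0.6, -0.3]), ('srim', [-0.0, -0.3]), ('sfoot', [0.4, 3.1]), ('ttip', [0.7, -0.6]), ('tgl', [-0.4, 0.6]), ('tgr', [0.7, -0.5]), ('trim', [-0.2, 0.2]), ('tfoot', [-0.3, 3.1])]
[473.972 126.507  -0.578] [456.496  99.701 174.5  ]
[('sgl', [0.2, -0.9]), ('sgr', [-0.1, -0.2]), ('srim', [-0.1, -0.2]), ('tgl', [0.2, 0.2]), ('tgr', [0.4, 0.0]), ('trim', [0.0, 0.3])]
[475.886 129.133  -0.364] [464.495  99.229 174.5  ]
[('stip', [-0.0, -0.5]), ('sfoot', [0.4, 0.9]), ('ttip', [0.6, -0.7]), ('tfoot', [-2.8, 1.8])]
gr (array([457.979, 101.586, 171.602]), [np.float64(0.6787279072952485), np.float64(0.6787279072951122)])
gl (array([491.834, 153.711, 171.724]), [np.float64(2.461778985074772), np.float64(2.461778985074694)])
tip (array([463.197, 137.925, 244.641]), [np.float64(0.06559087138795154), np.float64(0.06559087138807575)])
foot (array([552.498,  80.642,  37.297]), [np.float64(0.21314153219227078), np.float64(0.2131415321923898)])
```

```bash
cat >> h.py <<'E'
def go(T,per=38):
    "tool-axis shift (cm) from the present TCP to T, and rows"
    s=ctrl.get_state(); M=R.from_quat(np.array(s["ee_rot"])[[1,2,3,0]]).as_matrix(); d=M.T@(np.array(T,float)-s["eef_pos"])/10
    n=int(np.ceil(np.linalg.norm(d)*10/per)); print("to",np.round(T,1),"total",np.round(d,2),"rows",n,"each",np.round(d/n,2)); return M
E
python3 - <<'E'
from h import *
G=np.array([458,100,174.]); z=np.array([.185,.363,-.913]); go(G+19*z-150*z)
E
```

```text
to [433.8  52.4 293.6] total [-62.83  36.09  42.91] rows 23 each [-2.73  1.57  1.87]
```

Request:
arm_command([
  [-2.73,1.57,1.87,0],
  [-2.73,1.57,1.87,0],
  [-2.73,1.57,1.87,0],
  [-2.73,1.57,1.87,0],
  [-2.73,1.57,1.87,0],
  [-2.73,1.57,1.87,0],
  [-2.73,1.57,1.87,0],
  [-2.73,1.57,1.87,0],
  [-2.73,1.57,1.87,0],
  [-2.73,1.57,1.87,0],
  [-2.73,1.57,1.87,0],
  [-2.73,1.57,1.87,0],
  [-2.73,1.57,1.87,0],
  [-2.73,1.57,1.87,0],
  [-2.73,1.57,1.87,0],
  [-2.73,1.57,1.87,0],
  [-2.73,1.57,1.87,0],
  [-2.73,1.57,1.87,0],
])

```text
t: 9.6
eef_pos: [400.0, 183.0, 457.6]
ee_rot: [-0.108, 0.832, 0.514, 0.179]
ft_force: [0.9, 0.1, 0.2]
finger_gap: 1.003
gripper_force: 0.0
```

Run:
```python
from h import *
G=np.array([458,100,174.]); z=np.array([.185,.363,-.913]); print(go(G+19*z-110*z)); s=ctrl.get_state(); print(s["eef_pos"],s["joints"])
```

```text
to [441.2  67.  257.1] total [-15.97   8.82  14.86] rows 7 each [-2.28  1.26  2.12]
[[ 0.40865342  0.89348903  0.18622499]
 [ 0.81631828 -0.44907083  0.36326279]
 [ 0.40819953  0.00357028 -0.91288575]]
[399.98582287 182.96253589 457.58267243] [ 0.16899657 -0.22687348  1.88777384  0.35290616  1.23891603  0.55876348]
```

Request:
arm_command([
  [-2.28,1.26,2.12,0],
  [-2.28,1.26,2.12,0],
  [-2.28,1.26,2.12,0],
  [-2.28,1.26,2.12,0],
  [-2.28,1.26,2.12,0],
  [-2.28,1.26,2.12,0],
  [-2.28,1.26,2.12,0],
  [0,0,0,4.5],
  [0,0,0,0],
], fingers=0.1)

```text
t: 10.35
eef_pos: [440.5, 67.5, 256.6]
ee_rot: [-0.116, 0.853, 0.478, 0.172]
ft_force: [0.0, 0.2, -0.4]
finger_gap: 0.553
gripper_force: 0.0
```

Run:
```python
from h import *
G=np.array([458,100,174.]); s=ctrl.get_state(); M=R.from_quat(np.array(s["ee_rot"])[[1,2,3,0]]).as_matrix(); z=M[:,2]
print(go(G+19*z),s["eef_pos"],s["finger_gap"])
a=imaging.camera("scene");b=imaging.camera("top")
for n in("scene","top"): print(n,[proj(n,X).round(1) for X in (s["eef_pos"],G,s["eef_pos"]-19*z)])
a=cv2.resize(a[130:195,180:250],(430,400),interpolation=cv2.INTER_CUBIC); b=cv2.resize(b[165:230,185:245],(369,400),interpolation=cv2.INTER_CUBIC)
cv2.imwrite("pics/e.png",np.hstack([a,b])[:,:,::-1])
```

```text
to [461.5 106.9 156.6] total [ 0.02  0.1  10.94] rows 3 each [0.01 0.03 3.65]
[[ 0.48325344  0.85629754  0.18226529]
 [ 0.776181   -0.51535789  0.36324827]
 [ 0.40498045 -0.03407012 -0.91369035]] [440.54386558  67.47295344 256.57214077] 0.5529920464174988
scene [array([216.7, 165.8]), array([218.3, 173.3]), array([216.3, 164.1])]
top [array([225.3, 196.6]), array([219.4, 205.5]), array([226.7, 194.6])]
```

View pics/e.png

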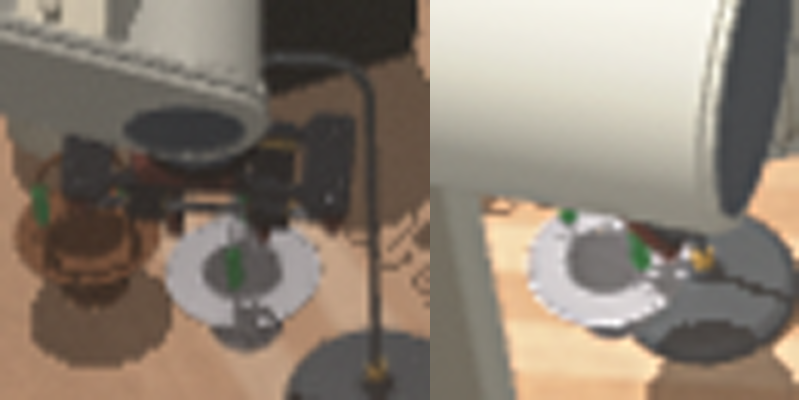

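Scene view: the open fingertips (crop 175,215 and 258,220) straddle the line to the right sleeve (234,268). I'll advance along the tool axis.

Request:
arm_command([
  [0,0.02,3,0],
  [0,0.02,3,0],
  [0,0.02,2,0],
  [0,0.02,1.5,0],
  [0,0.02,1.4,0],
  [0,0,0,0],
  [0,0,0,0],
])

```text
t: 11.03
eef_pos: [462.5, 107.9, 159.4]
ee_rot: [-0.115, 0.851, 0.482, 0.174]
ft_force: [0.8, 1.1, 0.4]
finger_gap: 0.551
gripper_force: 0.0
```

Run:
```python
from h import *
a=imaging.camera("scene");b=imaging.camera("top")
a=cv2.resize(a[130:195,180:250],(430,400),interpolation=cv2.INTER_CUBIC); b=cv2.resize(b[165:230,185:245],(369,400),interpolation=cv2.INTER_CUBIC)
cv2.imwrite("pics/f.png",np.hstack([a,b])[:,:,::-1])
```

View pics/f.png

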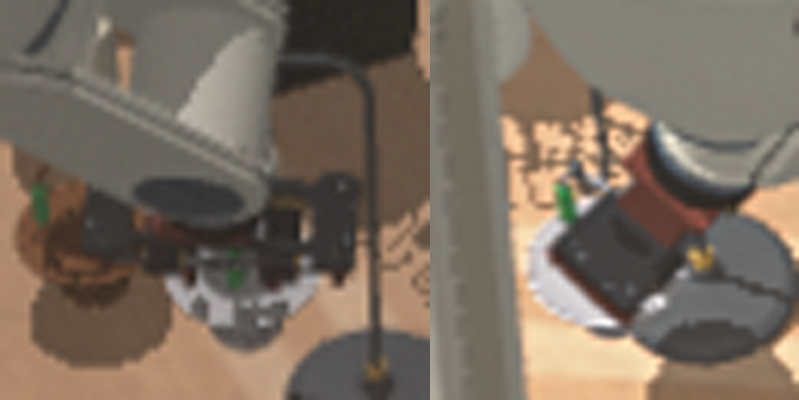

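The sleeve (scene crop 236,268) sits centred between the fingers. Closing.

Request:
arm_command([
  [0,0,0,0],
  [0,0,0,0],
  [0,0,0,0],
  [0,0,0,0],
  [0,0,0,0],
  [0,0,0,0],
  [0,0,0,0],
  [0,0,0,0],
], fingers=-1, newtons=35)

```text
t: 11.8
eef_pos: [462.4, 107.2, 158.7]
ee_rot: [-0.115, 0.852, 0.481, 0.174]
ft_force: [-0.3, -0.7, 0.3]
finger_gap: 0.11
gripper_force: 35.0
```

Run:
```python
from h import *
s=ctrl.get_state(); M=R.from_quat(np.array(s["ee_rot"])[[1,2,3,0]]).as_matrix(); print(s["finger_gap"]*88,s["gripper_force"],s["ft_force"],s["wrist_torque"])
print(s["eef_pos"]); print(M); print("1cm up:",M.T@[0,0,1])
```

```text
9.658096341767948 34.991567730903625 [-0.32595891 -0.70789037  0.32338499] [-0.20493531  0.02964942 -0.05689948]
[462.44246775 107.17573166 158.74273678]
[[ 0.47787836  0.85864982  0.18534496]
 [ 0.77867232 -0.51173212  0.36304223]
 [ 0.40657311 -0.02916704 -0.91315255]]
1cm up: [ 0.40657311 -0.02916704 -0.91315255]
```

Request:
arm_command([
  [0.41,-0.03,-0.91,0],
  [0.41,-0.03,-0.91,0],
  [0,0,0,0],
])

```text
t: 12.05
eef_pos: [463.0, 107.3, 179.8]
ee_rot: [-0.115, 0.852, 0.481, 0.174]
ft_force: [0.7, 0.1, -2.4]
finger_gap: 0.111
gripper_force: 35.0
```

Request:
arm_command([
  [0.41,-0.03,-0.91,0],
  [0.41,-0.03,-0.91,0],
  [0.41,-0.03,-0.91,0],
  [0.41,-0.03,-0.91,0],
  [0,0,0,0],
])

```text
t: 12.47
eef_pos: [463.7, 107.5, 221.0]
ee_rot: [-0.114, 0.852, 0.481, 0.175]
ft_force: [1.2, -0.1, -1.2]
finger_gap: 0.111
gripper_force: 35.0
```

Run:
```python
from h import *
s=ctrl.get_state(); print(s["eef_pos"],s["ft_force"],s["wrist_torque"],s["finger_gap"]*88)
M=go(s["eef_pos"]+np.array([-.85*110,.523*110,0])) 
a=imaging.camera("scene");b=imaging.camera("top")
a=cv2.resize(a[110:195,170:260],(424,400),interpolation=cv2.INTER_CUBIC); b=cv2.resize(b[165:230,185:245],(369,400),interpolation=cv2.INTER_CUBIC)
cv2.imwrite("pics/g.png",np.hstack([a,b])[:,:,::-1])
```

```text
[463.68922371 107.47921458 220.98275092] [ 1.16382381 -0.13198778 -1.16421449] [-0.32880525  0.1179277  -0.06731091] 9.746888158704712
to [370.2 165.  221. ] total [  0.03 -10.97   0.33] rows 3 each [ 0.01 -3.66  0.11]
```

View pics/g.png

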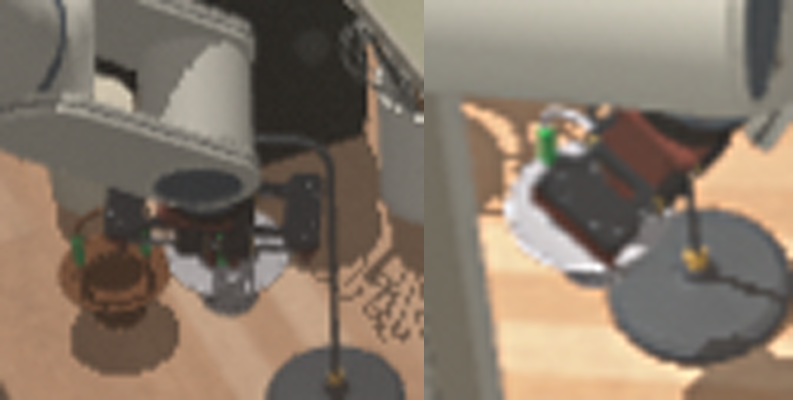

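The infuser is off by 62 mm and hanging level, with its wire above the tip ball. I'll draw it out to -x, then lift higher and head right.

Request:
arm_command([
  [0,-1.5,0.04,0],
  [0,-1.5,0.04,0],
  [0,-1.5,0.04,0],
  [0,-1.5,0.04,0],
  [0,-1.5,0.04,0],
])

```text
t: 12.98
eef_pos: [396.2, 147.5, 218.6]
ee_rot: [-0.116, 0.852, 0.481, 0.173]
ft_force: [-0.4, 0.4, -0.9]
finger_gap: 0.109
gripper_force: 35.0
```

Run:
```python
from h import *
s=ctrl.get_state(); print(s["eef_pos"],s["ft_force"],s["wrist_torque"],s["finger_gap"]*88)
print(tri([ray("scene",(193.9/512,165.2/384)),ray("top",(173.1/512,225.8/384))]))
M=go([390,100,300]); print(M)
G0=np.array([458,100,174.5]);C0=np.array([474,126.5,152])  # grip, mid as hung
# grip in TCP frame at grasp: tcp (462.4,107.2,158.7)
off=C0-np.array([462.4,107.2,158.7]); print("mid-TCP",off)
mug=np.array([479,-265,99.]); seat=mug+[0,0,16.5]
T=seat-off; print("TCP at seat",T)
```

```text
[396.20569835 147.45425503 218.63956115] [-0.3749446   0.40636973 -0.90357964] [-0.30949589  0.12026168  0.03074889] 9.575557157290605
(array([421.23053889, 301.16555565,  59.99746697]), [np.float64(1.4746884291796767), np.float64(1.4746884291796214)])
to [390 100 300] total [-0.69  1.65 -9.27] rows 3 each [-0.23  0.55 -3.09]
[[ 0.47795177  0.8588964   0.18400839]
 [ 0.77887892 -0.5112518   0.36327568]
 [ 0.40609079 -0.030308   -0.91333   ]]
mid-TCP [11.6 19.3 -6.7]
TCP at seat [ 467.4 -284.3  122.2]
```

```bash
python3 -c "
from h import *
go([440,-284,262],36)"
```

```text
to [ 440 -284  262] total [-29.75  25.69 -18.83] rows 13 each [-2.29  1.98 -1.45]
```

Request:
arm_command([
  [-2.29,1.98,-1.45,0],
  [-2.29,1.98,-1.45,0],
  [-2.29,1.98,-1.45,0],
  [-2.29,1.98,-1.45,0],
  [-2.29,1.98,-1.45,0],
  [-2.29,1.98,-1.45,0],
  [-2.29,1.98,-1.45,0],
  [-2.29,1.98,-1.45,0],
  [-2.29,1.98,-1.45,0],
  [-2.29,1.98,-1.45,0],
  [-2.29,1.98,-1.45,0],
  [-2.29,1.98,-1.45,0],
  [-2.29,1.98,-1.45,0],
  [0,0,0,0],
  [0,0,0,0],
])

```text
t: 14.23
eef_pos: [442.4, -285.6, 262.4]
ee_rot: [-0.115, 0.852, 0.48, 0.174]
ft_force: [0.1, 0.5, -1.2]
finger_gap: 0.114
gripper_force: 35.0
```

```bash
cat > look.py <<'E'
import sys
from h import *
np.set_printoptions(precision=2,suppress=True)
s=ctrl.get_state(); t=s["eef_pos"]; print(t,s["ee_rot"],s["ft_force"],s["finger_gap"]*88)
ims={n:imaging.camera(n) for n in("scene","top")}
for l in ("infuser_mid","infuser_seat","infuser_top","infuser_grip_l","mug_mouth"):
    o={n:spotter.tip_of(l,n) for n in ims}
    print(l,{n:[((np.array(d["location"])*[512,384]).round(1).tolist(),round(d["score"],2)) for d in o[n][:3]] for n in o})
mid=t+[11.6,19.3,-6.7]
for n in ims: print(n,"pred mid",proj(n,mid),"mug",proj(n,[479,-265,99]),"bottom",proj(n,mid-[0,0,72.5]))
a=cv2.resize(ims["scene"][195:285,220:310],(400,400),interpolation=cv2.INTER_CUBIC); b=cv2.resize(ims["top"][160:250,265:355],(400,400),interpolation=cv2.INTER_CUBIC)
cv2.imwrite("pics/"+sys.argv[1],np.hstack([a,b])[:,:,::-1])
E
python3 look.py i.png
```

```text
[ 442.37 -285.57  262.37] [-0.12  0.85  0.48  0.17] [ 0.08  0.47 -1.21] 10.022654357069323
infuser_mid {'scene': [([257.5, 225.4], 0.67)], 'top': [([311.2, 203.7], 0.76), ([174.0, 225.0], 0.56)]}
infuser_seat {'scene': [([254.4, 225.5], 0.59)], 'top': [([313.4, 200.0], 0.81), ([177.3, 227.0], 0.76)]}
infuser_top {'scene': [], 'top': [([174.2, 214.7], 0.75), ([311.4, 185.6], 0.6)]}
infuser_grip_l {'scene': [([255.7, 226.3], 0.75), ([259.8, 210.3], 0.6), ([247.1, 237.1], 0.34)], 'top': [([178.3, 214.8], 0.84), ([304.2, 192.1], 0.68), ([319.7, 201.9], 0.67)]}
mug_mouth {'scene': [([262.6, 242.1], 0.64)], 'top': []}
scene pred mid [258.63 223.37] mug [263.7  245.36] bottom [258.4  235.21]
top pred mid [312.88 198.75] mug [309.65 217.31] bottom [311.44 210.07]
```

View pics/i.png

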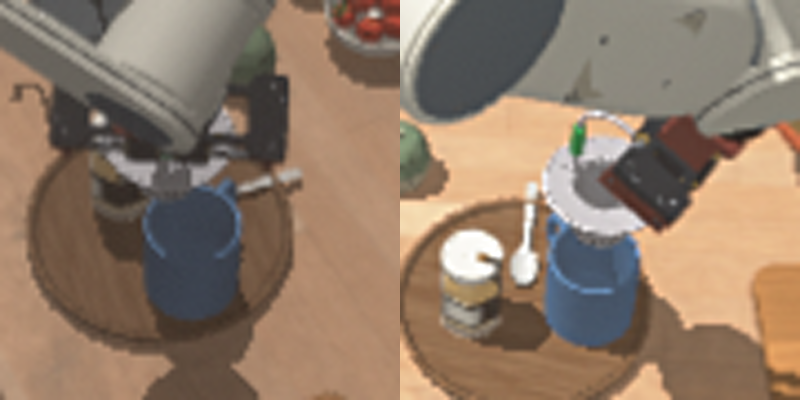

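Scene view: cup bottom is at about (259,235) px, where I predicted it, and the mug mouth at (263.4,245.4). Next I'll centre it over the mug and descend to just above the lip.

```bash
python3 -c "
from h import *
go([467.4,-284,200],30)"
```

```text
to [ 467.4 -284.   200. ] total [-1.25  2.28  6.23] rows 3 each [-0.42  0.76  2.08]
```

Request:
arm_command([
  [-0.3,0.57,1.56,0],
  [-0.3,0.57,1.56,0],
  [-0.3,0.57,1.56,0],
  [-0.3,0.57,1.55,0],
  [0,0,0,0],
  [0,0,0,0],
])

```text
t: 15.33
eef_pos: [467.4, -283.3, 199.6]
ee_rot: [-0.116, 0.852, 0.481, 0.173]
ft_force: [0.1, -0.2, -0.3]
finger_gap: 0.115
gripper_force: 35.0
```

```bash
python3 look.py j.png; python3 -c "
from h import *
go([467.4,-284,125])"
```

```text
[ 467.35 -283.34  199.63] [-0.12  0.85  0.48  0.17] [ 0.15 -0.16 -0.3 ] 10.08276361108356
infuser_mid {'scene': [([264.1, 230.8], 0.61), ([220.7, 194.3], 0.56)], 'top': [([311.6, 203.4], 0.56), ([174.1, 226.3], 0.55)]}
infuser_seat {'scene': [([264.6, 233.4], 0.68)], 'top': [([177.0, 228.2], 0.86), ([312.1, 204.8], 0.82)]}
infuser_top {'scene': [], 'top': [([309.7, 192.5], 0.87), ([173.4, 214.2], 0.62)]}
infuser_grip_l {'scene': [([260.5, 233.0], 0.46)], 'top': [([179.2, 213.1], 0.95), ([303.5, 195.8], 0.77), ([169.3, 230.2], 0.63)]}
mug_mouth {'scene': [([263.8, 242.0], 0.94)], 'top': [([309.4, 216.4], 0.92)]}
scene pred mid [264.06 230.73] mug [263.7  245.36] bottom [263.68 241.98]
top pred mid [311.13 203.48] mug [309.65 217.31] bottom [309.8  214.25]
to [ 467.4 -284.   125. ] total [-3.09  0.21  6.86] rows 2 each [-1.54  0.1   3.43]
```

View pics/j.png

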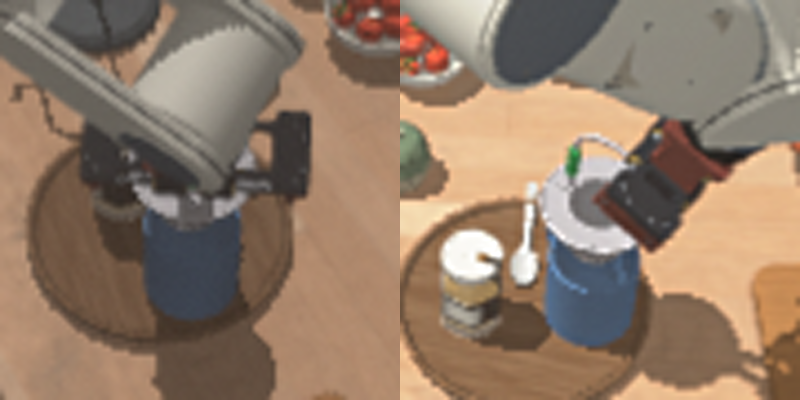

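Predicted and spotted infuser points agree to within about 2 px, and it is centred over the mouth. Lowering.

Request:
arm_command([
  [-0.34,0.02,0.77,0],
  [-0.34,0.02,0.77,0],
  [-0.34,0.02,0.77,0],
  [-0.34,0.02,0.77,0],
  [-0.34,0.02,0.77,0],
  [-0.34,0.02,0.77,0],
  [-0.34,0.02,0.77,0],
  [-0.34,0.02,0.77,0],
  [0,0,0,0],
  [0,0,0,0],
])

```text
t: 16.77
eef_pos: [467.2, -283.2, 132.2]
ee_rot: [-0.116, 0.852, 0.48, 0.174]
ft_force: [0.5, -0.3, -1.6]
finger_gap: 0.11
gripper_force: 35.0
```

Request:
arm_command([
  [-0.12,0.01,0.27,0],
  [-0.12,0.01,0.27,0],
  [0,0,0,0],
  [0,0,0,0],
])

```text
t: 17.1
eef_pos: [467.5, -283.4, 127.0]
ee_rot: [-0.115, 0.852, 0.481, 0.174]
ft_force: [0.5, -0.3, -1.9]
finger_gap: 0.108
gripper_force: 35.0
```

Not touching yet, so I'll continue in 1.5–2 mm steps.

Request:
arm_command([
  [-0.08,0,0.18,0],
  [0,0,0,0],
  [-0.04,0,0.1,0],
  [0,0,0,0],
  [0,0,0,0],
])

```text
t: 17.52
eef_pos: [467.4, -283.3, 123.8]
ee_rot: [-0.115, 0.852, 0.481, 0.174]
ft_force: [0.1, -1.2, -1.1]
finger_gap: 0.111
gripper_force: 35.0
```

Request:
arm_command([
  [-0.06,0,0.14,0],
  [0,0,0,0],
  [0,0,0,0],
])

```text
t: 17.77
eef_pos: [467.6, -283.5, 122.7]
ee_rot: [-0.115, 0.852, 0.481, 0.174]
ft_force: [-1.0, -0.7, 3.4]
finger_gap: 0.112
gripper_force: 35.0
```

Contact at +3.4 N, where the height says the rim should seat. I'll ease the grip, open, and retract along the tool axis.

Request:
arm_command([
  [0,0,0,0],
  [0,0,0,0],
  [0,0,0,0],
], newtons=3)

```text
t: 18.02
eef_pos: [467.3, -283.3, 122.3]
ee_rot: [-0.115, 0.852, 0.481, 0.174]
ft_force: [-1.3, -1.2, 1.0]
finger_gap: 0.118
gripper_force: 3.0
```

Request:
arm_command([
  [0,0,0,0],
  [0,0,0,0],
  [0,0,0,0],
  [0,0,0,0],
  [0,0,0,0],
], fingers=-0.2)

```text
t: 18.43
eef_pos: [467.4, -283.2, 122.2]
ee_rot: [-0.115, 0.852, 0.481, 0.174]
ft_force: [-0.5, 0.7, -0.3]
finger_gap: 0.392
gripper_force: 0.0
```

Request:
arm_command([
  [0,0,-0.5,0],
  [0,0,-1,0],
  [0,0,-2,0],
  [0,0,-3,0],
  [0,0,-3.5,0],
  [0,0,-3.5,0],
  [0,0,-3.5,0],
  [0,0,-3.5,0],
  [0,0,-3.5,0],
  [0,0,-3.5,0],
])

```text
t: 19.27
eef_pos: [415.5, -383.7, 376.2]
ee_rot: [-0.115, 0.852, 0.48, 0.173]
ft_force: [0.3, -0.4, -0.3]
finger_gap: 0.401
gripper_force: 0.0
```

Run:
```python
from h import *
ims={n:imaging.camera(n) for n in("scene","top")}
for l,z in (("infuser_mid",115.5),("infuser_seat",99),("infuser_top",186),("mug_mouth",99)):
    o={n:spotter.tip_of(l,n) for n in ims}
    for n in o: print(l,n,[(atz(n,d["location"],z).round(0).tolist(),round(d["score"],2)) for d in o[n][:2]])
a=cv2.resize(ims["scene"][195:285,220:310],(400,400),interpolation=cv2.INTER_CUBIC); b=cv2.resize(ims["top"][160:250,265:355],(400,400),interpolation=cv2.INTER_CUBIC)
cv2.imwrite("pics/k.png",np.hstack([a,b])[:,:,::-1])
```

```text
infuser_mid scene [([475.0, -263.0, 116.0], 0.83)]
infuser_mid top [([483.0, -276.0, 116.0], 0.91), ([389.0, 273.0, 116.0], 0.86)]
infuser_seat scene [([473.0, -265.0, 99.0], 0.89), ([486.0, -260.0, 99.0], 0.65)]
infuser_seat top [([487.0, -270.0, 99.0], 0.89), ([394.0, 281.0, 99.0], 0.86)]
infuser_top scene [([451.0, -306.0, 186.0], 0.25)]
infuser_top top [([475.0, -259.0, 186.0], 0.86), ([389.0, 280.0, 186.0], 0.7)]
mug_mouth scene [([484.0, -254.0, 99.0], 0.49)]
mug_mouth top [([473.0, -265.0, 99.0], 0.48)]
```

View pics/k.png

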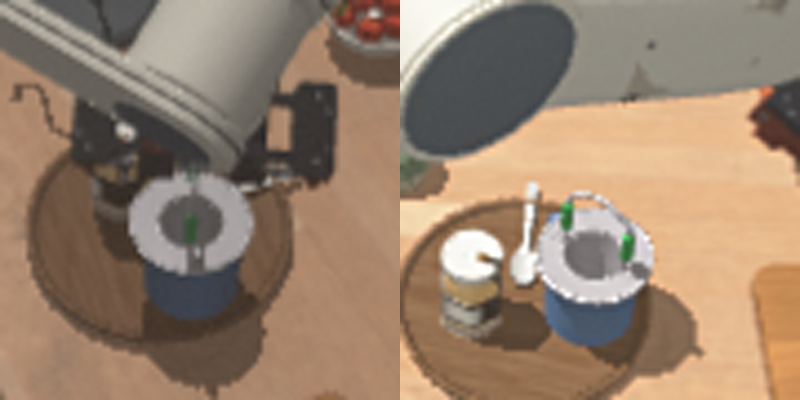

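The infuser's rim sits level and centred on the mug (scene crop 190,222; top crop 597,255). The mug is upright in its place and the jar and spoon haven't moved. Handing in.

```bash
python3 -c "
from workcell import ctrl
print(ctrl.hand_in())"
```

```text
the job is handed in; nothing more can be done
None
```

The infuser was lifted over the hook's tip, drawn clear and lowered into the blue mug with its rim level on the lip; in the last picture the mug stands where it was with jar and spoon undisturbed, and the job was handed in at about 20 s.

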